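# Point out the tortilla tools in order of use

### The job

Show a newcomer the order in which the tortilla things are used: point down at the middle of the tortilla press, then at the middle of the comal, then at the blade of the flat spatula on the pegboard, each time bringing the fingertips to two or three centimetres from it and staying there for a full two seconds. Touch, move and pick up nothing, and keep well away from the slotted spoon, the pot lid and the corked jar so that you never seem to point at them. Finish with the hand drawn back at least 15 cm from all of these things.

Things in the scene. Friction and masses are not known exactly. Their poses are not given: they have to be found in the camera images.
- press_top (a point): Middle of the top of the closed green plastic tortilla press, on its white lever (28 mm wide) that lies folded across the top along x. Highest part, 62 mm above the counter, like the lever cheeks at its +x edge. Plates 190 mm square, top 40 mm high; about 240 mm long in x with hinge and lever. Loose, 0.8 kg, z up. Stands left or right, the comal on the other side.
- comal_center (a point): Middle of the cooking face of the comal, a round dark steel griddle lying flat; this face is 5 mm above the counter. Rim 224 mm across, 16 mm high; two steel wire ears reach 139 mm from the middle along its own +x and -x, up to 22 mm high. Loose, 0.9 kg, z up.
- spatula_blade (a point): Middle of the upper face of the plain steel blade (95 x 75 mm) of the flat black-handled spatula on the sloping pegboard. z up, x level and downhill: along +x the blade falls at 0.52 rad; its normal is (0.50, 0, 0.87) here. Handle uphill (-x), at most 8 mm above the blade's plane. Fixed. Spatula, spoon and lid take the board's three places, 100 mm apart in y, in any order.
- pegboard: Orange metal pegboard on a low stand, fixed to the counter, high edge towards the robot, sloping down at 0.52 rad towards its +x. Face 240 mm down the slope (208 mm on plan), 330 mm wide in y. Origin on the counter under the middle of the face, which is 85 mm high; top edge 145 mm high, low edge 25 mm.
- slotted_spoon_bowl (a point): Middle of the top of the slotted spoon's steel bowl (60 mm across, with three dark slots, wooden handle), hung on the pegboard. Not to be pointed at. z up.
- pot_lid_knob (a point): Top of the black knob (28 mm across) of the round aluminium pot lid, 120 mm across, hung on the pegboard; the knob stands out 34 mm from the board's face. Not to be pointed at. z up.
- jar_cork (a point): Middle of the top of the cork in the squat blue ceramic jar; 105 mm above the counter, jar 100 mm across. Loose, 0.5 kg; it stands on the counter beyond the pegboard's low edge. Not to be pointed at.
- press: The tortilla press as a whole; origin on the counter under its middle.
- comal: The comal as a whole; origin on the counter under its middle.
- jar: The corked jar as a whole; origin on the counter under its middle.
- spatula: The flat spatula; origin on the board's face, half-way down its slope, under the spatula's centre line; frame as for its blade point.
- slotted_spoon: The slotted spoon; origin and frame as for the spatula.
- pot_lid: The pot lid; origin and frame as for the spatula.
Mind the look-alikes: they are no part of the job. What is meant by the jar is not green or orange, and is the larger of those in its own colour.

How it is judged:
On the way, in this order (a step that is already met when the one before it is completed fails the run):
1. the hand points at the tortilla press, within 6 cm of its middle and just above it, for two seconds (horizontal distance between the grasp point and press_top below 0.06 m and z of the grasp point in the frame of press_top between 0.012 and 0.088 m), for 1.8 s.
2. then it points at the comal, within 6 cm of its middle and just above it, for two seconds (horizontal distance between the grasp point and comal_center below 0.06 m and z of the grasp point in the frame of comal_center between 0.012 and 0.088 m), for 1.8 s.
3. then it points at the spatula's blade from just over it, for two seconds (distance between the grasp point and spatula_blade below 0.09 m and x of the grasp point in the frame of spatula_blade between -0.05 and 0.06 m and y of the grasp point in the frame of spatula_blade between -0.035 and 0.035 m and z of the grasp point in the frame of spatula_blade above 0.012 m), for 1.8 s.
At the end, for the whole second after the job is handed in: the hand is at least 14 cm away from the marked points of the press, comal, spatula, spoon, lid and jar, and press, comal and jar are within 5 mm of where they started (distance between the grasp point and press_top above 0.14 m and distance between the grasp point and comal_center above 0.14 m and distance between the grasp point and spatula_blade above 0.14 m and distance between the grasp point and slotted_spoon_bowl above 0.14 m and distance between the grasp point and pot_lid_knob above 0.14 m and distance between the grasp point and jar_cork above 0.14 m and distance of each of comal_center, press_top, jar_cork from where it was at the start of the episode below 0.005 m); the robot touches nothing.
It fails at once if the robot touches something (contact force between any of the fingers, the arm and press above 0.3 N or contact force between any of the fingers, the arm and comal above 0.3 N or contact force between any of the fingers, the arm and jar above 0.3 N or contact force between any of the fingers, the arm and pegboard above 0.3 N or contact force between any of the fingers, the arm and spatula above 0.3 N or contact force between any of the fingers, the arm and slotted_spoon above 0.3 N or contact force between any of the fingers, the arm and pot_lid above 0.3 N or contact force between the fingers and anything else above 0.3 N).
It fails at once if the press, comal or jar is shifted or lifted by 5 mm (distance of any of comal_center, press_top, jar_cork from where it was at the start of the episode above 0.005 m).
It fails at once if the fingertips come close (grasp point within 5 cm) to the slotted spoon's bowl, the pot lid's knob or the jar's cork (distance between the grasp point and slotted_spoon_bowl below 0.05 m or distance between the grasp point and pot_lid_knob below 0.05 m or distance between the grasp point and jar_cork below 0.05 m).
It also fails if it takes over 70 s, if anything falls off the work surface, if the arm or the gripper's body presses on something with over 40 N, if the wrist force passes 120 N, or if a joint passes its speed limit or range.

### The arm

A 7-joint arm with a two-finger parallel gripper is mounted at the origin on the work surface. World frame = base frame: x ahead of the robot, y to its left, z up, the work surface at z = 0. Lengths are in m, angles in rad, forces in N, time in s.
With the tool pointing down it reaches from about 0.425 to 0.875 m from the base axis. Payload 4.7 kg.
Tool frame: the origin (TCP) lies at the very end of the fingers, on their centre line; the grasp point (between the pads) lies ctrl.grasp_offset behind it (ctrl.grasp_offset is the distance from the TCP to the grasp point, in m); z points along the fingers, y is the direction in which the jaws open and shut (so a half turn about z gives the same grasp; the last joint's range is limited). The gripper opens to 87 mm and grips with 3 to 60 N. Pads are 19 mm wide; open, the fingers measure 117 mm over their backs; the gripper's body (75 mm by 190 mm) begins 51 mm behind the grasp point.
Start: joints at [1.167, 0.321, -0.07, 1.45, 0.023, 1.371, -0.057], TCP at [0.264, -0.594, 0.223] pointing down, gripper open.
Joint ranges: [-2.86, 2.86], [-0.3, 2.09], [-1.38, 1.24], [0.06, 2.45], [-1.56, 4.7], [0.09, 2.05], [-2.69, 2.69]. Speed limits (rad/s): [2.57, 2.57, 3.14, 3.14, 3.14, 3.14, 3.14].

### API

Orientations are given as a unit quaternion [x, y, z, w].
In Python, from bench import ctrl gives the robot as it stands.
- The arm moves only by the tool send_rows, never from a script. Its argument "steps" is a list of rows, each an object of numbers: "x", "y", "z": the shift along the world's x, y, z in cm; "yaw": the turn about the world's z in rad. A call has 1 to 12 rows; each row shifts and turns the pose as measured when the row begins; what a row does not reach is not made up. A row lasts 1/10 s, in which the tool goes at most 50 mm and 8.59 degrees, less where a joint would pass 70% of its speed; a pose out of reach is approached as far as the arm can. A call is refused whole if a number of a shift passes 5 or a number of a turn 0.15, either way. A call with a gripper value outside its range is refused whole. "fingers" is the closure in counts, from 0 (fully open) to 255 (shut), set as the call begins (left out, the last holds). The fingers move at their own pace and stop on an object; "squeeze" is the grip in N (left out, the last holds). Time passes only in rows, so rows that do not move let the fingers close. It gives the time, the measured TCP pose, the force and the opening at its end, in the units of the state.
- ctrl.get_obs(): the state, without advancing time (a new reading comes with each control period).
- ctrl.capture(name): name is "side" or "top"; returns a dict with "pixels" (384x512x3 uint8, blue, green, red), "range_z" (384x512 float32, m along the optical axis (not along the pixel's ray), 0 where there is no reading), "fov_y" (degrees; the focal length in pixels is half the picture's height over the tangent of half this angle, whatever the lens; pixels are square), "cx", "cy" (the principal point, pixels), "rvec" (rotation vector, rad) and "tvec" (3), from world to camera coordinates, as OpenCV has them. Camera axes: x right, y down, z forward; pixel columns grow to the right and rows downward; lengths in m; the calibration is good to about 2 mm. A picture is of the moment at which its call begins.
- ctrl.hand_in(): hands the job in, once; it reports no verdict.
The state is a dict: "time": time; "joint_positions": joint angles; "joint_vel": joint speeds; "joint_efforts": joint torques, N m; "ee_pos": TCP position; "ee_rot": TCP orientation; "wrist_force": force on the tool from outside, world axes, zero at the start; "wrist_torque": the same for the moment, N m; "gripper_width": finger opening in m.
Only numpy, scipy, OpenCV 4.12 (cv2) and the standard library are available. Lean on these libraries where they do the work, as an engineer would, in place of code of your own. Each camera call takes 0.05 s, during which the arm holds its last target.

## Working session

There is one attempt and no reset: what is moved stays moved. The work goes in short steps, Python scripts to look and compute and a tool call to move; the robot and the scene stay as the last step left them, time stands still between calls to the robot, and variables do not carry over. Pictures are saved under pics/ and viewed, and the job is handed in when it is done.

Besides the shell and the picture viewer there is one more tool, called as name([rows], argument=value, ...), one row to a line, values as JSON. send_rows: Moves the arm, as the interface text tells. Its arguments: {"type":"object","properties":{"steps":{"type":"array","items":{"type":"object","properties":{"x":{"type":"number"},"y":{"type":"number"},"z":{"type":"number"},"yaw":{"type":"number"}}}},"fingers":{"type":"number"},"squeeze":{"type":"number"}},"required":["steps"]}

```bash
mkdir -p pics; cat > h.py <<'E'
from bench import ctrl
import numpy as np, cv2
def cap(n):
    d=ctrl.capture(n); R=cv2.Rodrigues(np.array(d["rvec"],float))[0]; t=np.array(d["tvec"],float).ravel()
    h,w=d["range_z"].shape; f=h/2/np.tan(np.radians(d["fov_y"])/2)
    u,v=np.meshgrid(np.arange(w),np.arange(h)); z=d["range_z"]
    P=np.stack([(u-d["cx"])/f*z,(v-d["cy"])/f*z,z],-1)
    W=(P-t)@R; W[z==0]=np.nan
    return d,W
E
python3 - <<'E'
from h import *
print(ctrl.grasp_offset, ctrl.get_obs())
for n in("top","side"):
    d,W=cap(n); cv2.imwrite(f"pics/{n}0.png",d["pixels"]); np.savez(f"{n}0.npz",W=W,px=d["pixels"]); print(n,d["fov_y"],d["cx"],d["cy"],d["rvec"],d["tvec"])
E
```

```text
0.0187 {'time': 0.0, 'joint_positions': array([ 1.1670872 ,  0.32183577, -0.07010304,  1.45164115,  0.02258962,
        1.37078181, -0.05690495]), 'joint_vel': array([ 1.42749631e-03, -1.17799484e-03, -8.50884497e-04,  1.35616488e-04,
        5.10390824e-05, -1.68942921e-03,  1.01360216e-03]), 'joint_efforts': array([-3.37180663e-04, -4.91292143e+01, -4.04343372e-01, -3.12525487e+01,
       -6.40537427e-02,  4.37344343e-02,  1.99689430e-04]), 'ee_pos': array([ 0.26349539, -0.59361273,  0.22147034]), 'ee_rot': array([ 9.78254084e-01,  2.07407967e-01, -2.33674946e-04, -9.09870704e-04]), 'wrist_force': array([-0.29913578, -0.48612288, -0.04903699]), 'wrist_torque': array([-0.02199262, -0.04390054,  0.00980074]), 'gripper_width': 0.0868551280720511}
top 47.624672535825404 254.68841483092544 190.49480652817078 [ 2.15699096 -2.10434185  0.16127177] [0.00567318 0.63283387 1.38212183]
side 51.71626303434881 257.41934336581716 189.15230063043006 [ 2.15613772 -0.21912585  0.12056109] [-0.63322589  0.13808009  0.99238292]
```

View pics/top0.png

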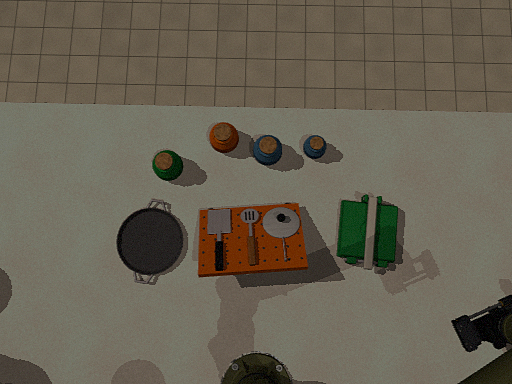

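View pics/side0.png

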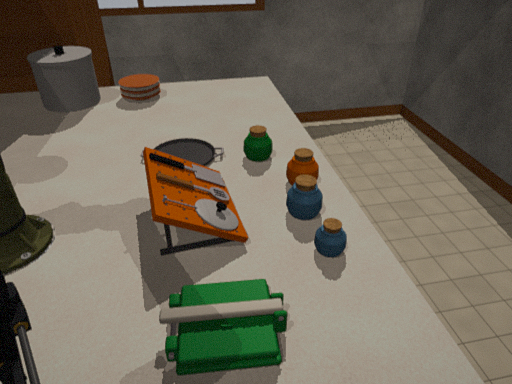

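The top view has world +x up and +y left. It shows:
- the press at about (368,232) and the comal at (151,240)
- the spatula blade at (219,221), the spoon bowl at (250,216) and the lid knob at (282,217)
- the larger blue jar at (267,148)

Next I'll measure these positions.

```bash
python3 - <<'E'
from h import *
a=np.load("top0.npz");W=a["W"];px=a["px"];hsv=cv2.cvtColor(px,cv2.COLOR_BGR2HSV)
for n,(u,v) in dict(press=(369,232),comal=(151,240),blade=(219,221),bladeTL=(210,211),bladeTR=(229,211),bladeBL=(210,231),bladeBR=(229,231),spoon=(250,216),knob=(282,217),cork=(267,145)).items(): print(n,np.round(np.nanmedian(W[v-1:v+2,u-1:u+2].reshape(-1,3),0),3))
# press lever: z 50..70 mm
roi=np.zeros(W.shape[:2],bool);roi[185:280,330:405]=1
m=roi&(W[...,2]>.028)&(W[...,2]<.05);p=W[m];r=cv2.minAreaRect(p[:,:2].astype(np.float32)*1000);print("plates",r)
m=roi&(W[...,2]>.052);p=W[m];print("lever",len(p),p.max(0),p.min(0),cv2.minAreaRect(p[:,:2].astype(np.float32)*1000))
roi=np.zeros(W.shape[:2],bool);roi[195:290,105:195]=1
dark=roi&(hsv[...,2]<85);p=W[dark&(W[...,2]>-.01)];k=cv2.minEnclosingCircle(p[:,:2].astype(np.float32)*1000)
n,l,s,c=cv2.connectedComponentsWithStats(cv2.morphologyEx(dark.astype(np.uint8),cv2.MORPH_OPEN,np.ones((9,9))));print(s,c);i=1+np.argmax(s[1:,4]);p=W[l==i];print("comal",p.mean(0),p.min(0),p.max(0))
# board orange extents
roi=np.zeros(W.shape[:2],bool);roi[195:285,190:315]=1
m=roi&(hsv[...,0]<18)&(hsv[...,1]>180)&(hsv[...,2]>80);p=W[m];print("board",cv2.minAreaRect(p[:,:2].astype(np.float32)*1000),p.min(0),p.max(0))
# blade grey
roi[:]=0;roi[203:240,203:236]=1
m=roi&(hsv[...,1]<80)&(hsv[...,2]>70)
n,l,s,c=cv2.connectedComponentsWithStats(m.astype(np.uint8));i=1+np.argmax(s[1:,4]);p=W[l==i];print("blade",s[i],p.mean(0),cv2.minAreaRect(p[:,:2].astype(np.float32)*1000))
b=np.load("side0.npz")["W"]
for n,(u,v) in dict(press=(223,309),comal=(186,152),blade=(207,175),spoon=(219,193),knob=(221,206),cork=(306,181)).items(): print(n,np.round(np.nanmedian(b[v-1:v+2,u-1:u+2].reshape(-1,3),0),3))
E
python3 -c "
import cv2;a=cv2.imread('pics/top0.png')[190:290,105:410];cv2.imwrite('pics/z.png',cv2.resize(a,None,fx=2.6,fy=2.6,interpolation=2))"
```

```text
press [ 0.504 -0.349  0.063]
comal [0.464 0.364 0.008]
blade [0.528 0.134 0.06 ]
bladeTL [0.563 0.167 0.039]
bladeTR [0.564 0.104 0.041]
bladeBL [0.494 0.16  0.079]
bladeBR [0.495 0.099 0.081]
spoon [0.547 0.034 0.056]
knob [ 0.543 -0.068  0.094]
cork [ 0.773 -0.015  0.106]
plates ((509.8996887207031, -353.45404052734375), (181.36361694335938, 230.0390167236328), 85.36051940917969)
lever 722 [ 0.62818818 -0.32607056  0.07022299] [ 0.38722253 -0.39083472  0.05229607] ((508.37017822265625, -345.9746398925781), (57.209861755371094, 239.24966430664062), 81.20187377929688)
[[     0      0    512    384 192911]
 [   117    208     68     67   3697]] [[257.51006423 190.54719534]
 [150.61401136 241.21774412]]
comal [nan nan nan] [nan nan nan] [nan nan nan]
board ((482.126708984375, 22.902923583984375), (212.5602264404297, 343.8309020996094), 5.524717807769775) [nan nan nan] [nan nan nan]
blade [208 209  23  31 555] [nan nan nan] ((518.7242431640625, 133.73550415039062), (101.87788391113281, 71.39549255371094), 6.216189861297607)
press [ 0.505 -0.359  0.062]
comal [0.472 0.388 0.003]
blade [0.524 0.13  0.06 ]
spoon [0.547 0.036 0.056]
knob [ 0.54  -0.074  0.092]
cork [ 0.774 -0.022  0.104]
```

View pics/z.png

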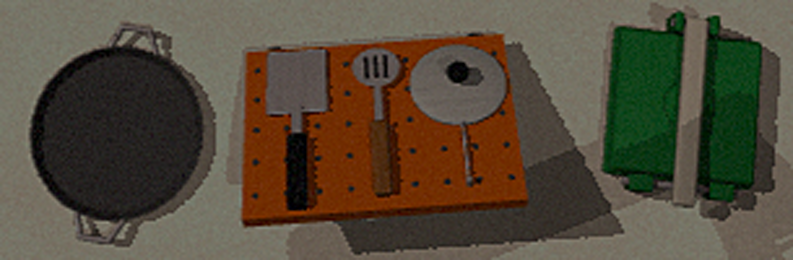

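Best estimates from both views:

| Point | x | y | z |
|---|---|---|---|
| Press top | 0.507 | -0.352 | 0.062 |
| Comal centre | 0.463 | 0.364 | 0.005 |
| Blade | 0.527 | 0.133 | 0.060 |
| Spoon bowl | 0.547 | 0.035 | — |
| Knob | 0.541 | -0.071 | — |
| Cork | 0.774 | -0.018 | — |

I'll close the fingers and move over the press while still high.

send_rows([
  {"x":1,"y":1},
  {"x":2,"y":2},
  {"x":3,"y":3},
  {"x":3,"y":3},
  {"x":3,"y":3},
  {"x":3,"y":3},
  {"x":3,"y":3},
  {"x":3,"y":3},
  {"x":2,"y":2},
  {"x":1,"y":1},
  {},
], fingers=255)

```text
$.steps[0]: bad value
```

send_rows([
  {"x":1,"y":1,"z":0,"yaw":0},
  {"x":2,"y":2,"z":0,"yaw":0},
  {"x":3,"y":3,"z":0,"yaw":0},
  {"x":3,"y":3,"z":0,"yaw":0},
  {"x":3,"y":3,"z":0,"yaw":0},
  {"x":3,"y":3,"z":0,"yaw":0},
  {"x":3,"y":3,"z":0,"yaw":0},
  {"x":3,"y":3,"z":0,"yaw":0},
  {"x":2,"y":2,"z":0,"yaw":0},
  {"x":1,"y":1,"z":0,"yaw":0},
  {"x":0,"y":0,"z":0,"yaw":0},
], fingers=255)

```text
time: 1.2
ee_pos: [0.5125, -0.3302, 0.2176]
ee_rot: [0.978, 0.209, -0.001, -0.005]
wrist_force: [0.8, -1.0, -0.4]
gripper_width: 0.007
```

send_rows([
  {"x":0,"y":-1,"z":-1,"yaw":0},
  {"x":0,"y":-1,"z":-2,"yaw":0},
  {"x":0,"y":0,"z":-2,"yaw":0},
  {"x":0,"y":0,"z":-2,"yaw":0},
  {"x":0,"y":0,"z":-1,"yaw":0},
  {"x":0,"y":0,"z":-1,"yaw":0},
  {"x":0,"y":0,"z":0,"yaw":0},
  {"x":0,"y":0,"z":0,"yaw":0},
])

```text
time: 2.0
ee_pos: [0.5004, -0.3681, 0.1208]
ee_rot: [0.98, 0.199, -0.005, -0.003]
wrist_force: [0.9, -1.2, 0.6]
gripper_width: 0.0004
```

```bash
python3 - <<'E'
from h import *
for n in("top","side"):
    d,W=cap(n); cv2.imwrite(f"pics/{n}1.png",d["pixels"])
o=ctrl.get_obs();print(o["time"],o["ee_pos"],o["joint_positions"],o["gripper_width"])
E
```

```text
2.1 [ 0.50076927 -0.36781645  0.12120176] [ 0.79111847  0.34588748 -0.2482874   1.63415062  0.09374831  1.18337501
 -0.64931744] 0.0005480759727907582
```

View pics/side1.png

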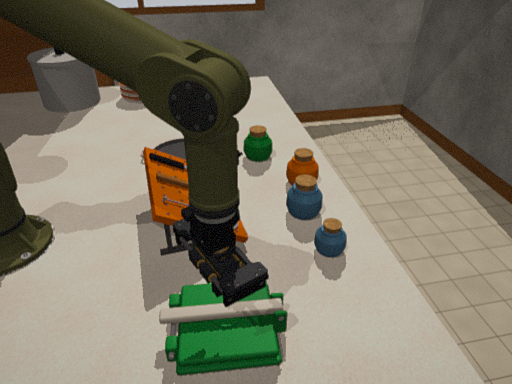

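The side view shows the closed fingertips around (245,285) above the press lever at (223,309). The hand is clear of the board. I'll lower it gently and hold.

send_rows([
  {"x":0.3,"y":0.7,"z":-0.7,"yaw":0},
  {"x":0.2,"y":0.5,"z":-1,"yaw":0},
  {"x":0,"y":0,"z":-0.6,"yaw":0},
  {"x":0,"y":0,"z":0,"yaw":0},
  {"x":0,"y":0,"z":0,"yaw":0},
])

```text
time: 2.6
ee_pos: [0.5083, -0.3534, 0.0981]
ee_rot: [0.98, 0.201, -0.004, -0.001]
wrist_force: [0.8, 0.7, 1.3]
gripper_width: 0.0004
```

send_rows([
  {"x":0,"y":0,"z":-0.5,"yaw":0},
  {"x":0,"y":0,"z":-0.4,"yaw":0},
  {"x":0,"y":0,"z":0,"yaw":0},
  {"x":0,"y":0,"z":0,"yaw":0},
  {"x":0,"y":0,"z":0,"yaw":0},
  {"x":0,"y":0,"z":0,"yaw":0},
  {"x":0,"y":0,"z":0,"yaw":0},
  {"x":0,"y":0,"z":0,"yaw":0},
  {"x":0,"y":0,"z":0,"yaw":0},
  {"x":0,"y":0,"z":0,"yaw":0},
  {"x":0,"y":0,"z":0,"yaw":0},
  {"x":0,"y":0,"z":0,"yaw":0},
])

```text
time: 3.8
ee_pos: [0.5084, -0.3545, 0.0892]
ee_rot: [0.98, 0.2, -0.003, -0.001]
wrist_force: [0.2, -0.2, -0.0]
gripper_width: 0.0004
```

send_rows([
  {"x":0,"y":0,"z":0,"yaw":0},
  {"x":0,"y":0,"z":0,"yaw":0},
  {"x":0,"y":0,"z":0,"yaw":0},
  {"x":0,"y":0,"z":0,"yaw":0},
  {"x":0,"y":0,"z":0,"yaw":0},
  {"x":0,"y":0,"z":0,"yaw":0},
  {"x":0,"y":0,"z":0,"yaw":0},
  {"x":0,"y":0,"z":0,"yaw":0},
  {"x":0,"y":0,"z":0,"yaw":0},
  {"x":0,"y":0,"z":0,"yaw":0},
  {"x":0,"y":0,"z":0,"yaw":0},
  {"x":0,"y":0,"z":0,"yaw":0},
])

```text
time: 5.0
ee_pos: [0.5084, -0.3545, 0.0892]
ee_rot: [0.98, 0.2, -0.003, -0.001]
wrist_force: [-0.7, 0.0, -0.1]
gripper_width: 0.0009
```

send_rows([
  {"x":0,"y":0,"z":0,"yaw":0},
  {"x":0,"y":0,"z":0,"yaw":0},
  {"x":0,"y":0,"z":1,"yaw":0},
  {"x":0,"y":0,"z":2,"yaw":0},
  {"x":0,"y":0,"z":3,"yaw":0},
  {"x":0,"y":0,"z":3,"yaw":0},
  {"x":0,"y":0,"z":3,"yaw":0},
  {"x":0,"y":0,"z":3,"yaw":0},
  {"x":0,"y":0,"z":3,"yaw":0},
  {"x":0,"y":0,"z":2,"yaw":0},
  {"x":0,"y":0,"z":1,"yaw":0},
  {"x":0,"y":0,"z":0,"yaw":0},
])

```text
time: 6.2
ee_pos: [0.5067, -0.3528, 0.3137]
ee_rot: [0.98, 0.201, -0.002, 0.0]
wrist_force: [-0.0, -0.8, -0.2]
gripper_width: 0.0004
```

I held over the press for about 2.4 s. Now I'll cross high above the board to the comal.

send_rows([
  {"x":0,"y":1,"z":0,"yaw":0},
  {"x":0,"y":2,"z":0,"yaw":0},
  {"x":0,"y":3,"z":0,"yaw":0},
  {"x":0,"y":3,"z":0,"yaw":0},
  {"x":0,"y":3,"z":0,"yaw":0},
  {"x":0,"y":3,"z":0,"yaw":0},
  {"x":0,"y":3,"z":0,"yaw":0},
  {"x":0,"y":3,"z":0,"yaw":0},
  {"x":0,"y":3,"z":0,"yaw":0},
  {"x":0,"y":3,"z":0,"yaw":0},
  {"x":0,"y":3,"z":0,"yaw":0},
  {"x":0,"y":3,"z":0,"yaw":0},
])

```text
time: 7.4
ee_pos: [0.4928, 0.0061, 0.2961]
ee_rot: [0.979, 0.203, -0.015, -0.007]
wrist_force: [-0.0, 0.2, -0.5]
gripper_width: 0.0005
```

send_rows([
  {"x":0,"y":3,"z":0,"yaw":0},
  {"x":0,"y":3,"z":0,"yaw":0},
  {"x":0,"y":3,"z":0,"yaw":0},
  {"x":0,"y":3,"z":0,"yaw":0},
  {"x":0,"y":3,"z":0,"yaw":0},
  {"x":0,"y":3,"z":0,"yaw":0},
  {"x":0,"y":3,"z":0,"yaw":0},
  {"x":0,"y":3,"z":0,"yaw":0},
  {"x":0,"y":3,"z":0,"yaw":0},
  {"x":0,"y":2,"z":0,"yaw":0},
  {"x":0,"y":1,"z":0,"yaw":0},
  {"x":0,"y":0,"z":0,"yaw":0},
])

```text
time: 8.6
ee_pos: [0.4636, 0.336, 0.2802]
ee_rot: [0.976, 0.218, -0.029, -0.004]
wrist_force: [-0.1, -0.1, -0.2]
gripper_width: 0.0005
```

send_rows([
  {"x":0,"y":1,"z":-1,"yaw":0},
  {"x":0,"y":1,"z":-2,"yaw":0},
  {"x":0,"y":0.5,"z":-3,"yaw":0},
  {"x":0,"y":0,"z":-3,"yaw":0},
  {"x":0,"y":0,"z":-3,"yaw":0},
  {"x":0,"y":0,"z":-3,"yaw":0},
  {"x":0,"y":0,"z":-2,"yaw":0},
  {"x":0,"y":0,"z":-1,"yaw":0},
  {"x":0,"y":0,"z":0,"yaw":0},
  {"x":0,"y":0,"z":0,"yaw":0},
])

```text
time: 9.6
ee_pos: [0.4627, 0.3531, 0.0878]
ee_rot: [0.977, 0.212, -0.03, -0.0]
wrist_force: [0.1, 0.2, -0.1]
gripper_width: 0.0007
```

```bash
python3 - <<'E'
from h import *
for n in("top","side"):
    d,W=cap(n); cv2.imwrite(f"pics/{n}2.png",d["pixels"])
o=ctrl.get_obs();print(o["time"],o["ee_pos"])
E
```

```text
9.7 [0.46306671 0.35354358 0.08843159]
```

View pics/side2.png

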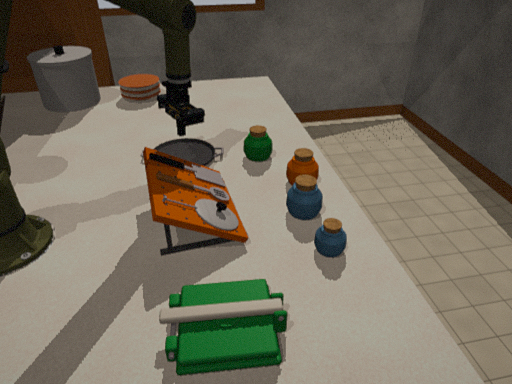

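View pics/top2.png

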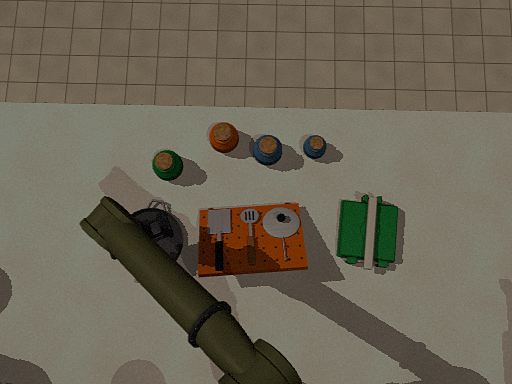

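The press is unmoved, and the fingertips at side pixel (182,133) are above the middle of the comal (186,152). I'll descend about 5.6 cm.

send_rows([
  {"x":0,"y":0.5,"z":-1,"yaw":0},
  {"x":0,"y":0.4,"z":-1.5,"yaw":0},
  {"x":0,"y":0,"z":-1,"yaw":0},
  {"x":0,"y":0,"z":-0.5,"yaw":0},
  {"x":0,"y":0,"z":0,"yaw":0},
  {"x":0,"y":0,"z":0,"yaw":0},
])

```text
time: 10.3
ee_pos: [0.4638, 0.3647, 0.0467]
ee_rot: [0.977, 0.212, -0.028, -0.001]
wrist_force: [-0.2, 0.2, -0.9]
gripper_width: 0.0005
```

send_rows([
  {"x":0,"y":0,"z":-0.8,"yaw":0},
  {"x":0,"y":0,"z":-0.6,"yaw":0},
  {"x":0,"y":0,"z":0,"yaw":0},
  {"x":0,"y":0,"z":0,"yaw":0},
  {"x":0,"y":0,"z":0,"yaw":0},
  {"x":0,"y":0,"z":0,"yaw":0},
  {"x":0,"y":0,"z":0,"yaw":0},
  {"x":0,"y":0,"z":0,"yaw":0},
  {"x":0,"y":0,"z":0,"yaw":0},
  {"x":0,"y":0,"z":0,"yaw":0},
  {"x":0,"y":0,"z":0,"yaw":0},
  {"x":0,"y":0,"z":0,"yaw":0},
])

```text
time: 11.5
ee_pos: [0.4649, 0.365, 0.0329]
ee_rot: [0.977, 0.212, -0.027, -0.001]
wrist_force: [0.4, -0.6, 0.4]
gripper_width: 0.0005
```

send_rows([
  {"x":0,"y":0,"z":0,"yaw":0},
  {"x":0,"y":0,"z":0,"yaw":0},
  {"x":0,"y":0,"z":0,"yaw":0},
  {"x":0,"y":0,"z":0,"yaw":0},
  {"x":0,"y":0,"z":0,"yaw":0},
  {"x":0,"y":0,"z":0,"yaw":0},
  {"x":0,"y":0,"z":0,"yaw":0},
  {"x":0,"y":0,"z":0,"yaw":0},
  {"x":0,"y":0,"z":0,"yaw":0},
  {"x":0,"y":0,"z":0,"yaw":0},
  {"x":0,"y":0,"z":0,"yaw":0},
  {"x":0,"y":0,"z":0,"yaw":0},
])

```text
time: 12.7
ee_pos: [0.4649, 0.365, 0.0329]
ee_rot: [0.977, 0.212, -0.027, -0.001]
wrist_force: [-0.4, -0.0, -0.5]
gripper_width: 0.0
```

send_rows([
  {"x":0,"y":0,"z":0,"yaw":0},
  {"x":0,"y":0,"z":0,"yaw":0},
  {"x":0,"y":0,"z":1,"yaw":0},
  {"x":0,"y":0,"z":2,"yaw":0},
  {"x":0,"y":0,"z":3,"yaw":0},
  {"x":0,"y":0,"z":3,"yaw":0},
  {"x":0,"y":0,"z":3,"yaw":0},
  {"x":0,"y":0,"z":3,"yaw":0},
  {"x":0,"y":0,"z":3,"yaw":0},
  {"x":0,"y":0,"z":2,"yaw":0},
  {"x":0,"y":0,"z":1,"yaw":0},
  {"x":0,"y":0,"z":0,"yaw":0},
])

```text
time: 13.9
ee_pos: [0.4622, 0.365, 0.2569]
ee_rot: [0.977, 0.213, -0.026, -0.002]
wrist_force: [0.2, 0.2, -0.4]
gripper_width: 0.0002
```

The comal hold is done. Next is the blade.

send_rows([
  {"x":0.5,"y":-1,"z":0,"yaw":0},
  {"x":1,"y":-2,"z":0,"yaw":0},
  {"x":1,"y":-3,"z":0,"yaw":0},
  {"x":1,"y":-3,"z":0,"yaw":0},
  {"x":1,"y":-3,"z":0,"yaw":0},
  {"x":1,"y":-3,"z":0,"yaw":0},
  {"x":1,"y":-3,"z":0,"yaw":0},
  {"x":0.5,"y":-2,"z":0,"yaw":0},
  {"x":0,"y":-1,"z":0,"yaw":0},
  {"x":0,"y":0,"z":0,"yaw":0},
  {"x":0,"y":0,"z":0,"yaw":0},
])

```text
time: 15.0
ee_pos: [0.528, 0.1359, 0.2421]
ee_rot: [0.977, 0.212, -0.038, -0.0]
wrist_force: [0.1, -0.4, 0.6]
gripper_width: 0.0003
```

send_rows([
  {"x":0,"y":0,"z":-1,"yaw":0},
  {"x":0,"y":0,"z":-2,"yaw":0},
  {"x":0,"y":0,"z":-2,"yaw":0},
  {"x":0,"y":0,"z":-2,"yaw":0},
  {"x":0,"y":0,"z":-1.5,"yaw":0},
  {"x":0,"y":0,"z":-0.5,"yaw":0},
  {"x":0,"y":0,"z":0,"yaw":0},
  {"x":0,"y":0,"z":0,"yaw":0},
])

```text
time: 15.8
ee_pos: [0.5233, 0.1479, 0.146]
ee_rot: [0.975, 0.221, -0.038, -0.002]
wrist_force: [0.7, 0.2, 0.2]
gripper_width: 0.0007
```

```bash
python3 - <<'E'
from h import *
for n in("top","side"):
    d,W=cap(n); cv2.imwrite(f"pics/{n}3.png",d["pixels"])
o=ctrl.get_obs();print(o["time"],o["ee_pos"])
E
```

```text
15.9 [0.52361107 0.1477361  0.14640076]
```

View pics/side3.png

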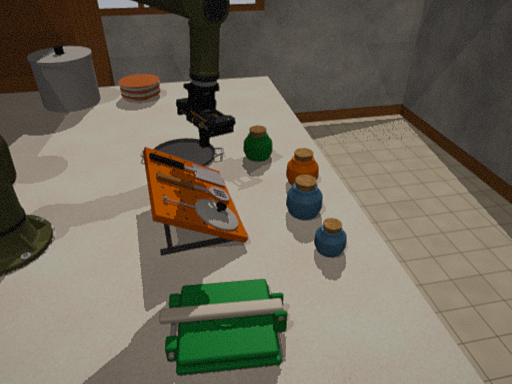

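The fingertips at side pixel (205,145) are above the blade at (207,175) and clear of the board. I'll continue down.

send_rows([
  {"x":0.4,"y":-0.8,"z":-1,"yaw":0},
  {"x":0.3,"y":-0.6,"z":-1.5,"yaw":0},
  {"x":0,"y":0,"z":-1,"yaw":0},
  {"x":0,"y":0,"z":-0.5,"yaw":0},
  {"x":0,"y":0,"z":0,"yaw":0},
  {"x":0,"y":0,"z":0,"yaw":0},
])

```text
time: 16.5
ee_pos: [0.532, 0.1313, 0.1034]
ee_rot: [0.975, 0.219, -0.037, -0.002]
wrist_force: [-0.6, -0.3, 0.7]
gripper_width: 0.0005
```

send_rows([
  {"x":0,"y":0.1,"z":-0.8,"yaw":0},
  {"x":0,"y":0,"z":-0.5,"yaw":0},
  {"x":0,"y":0,"z":0,"yaw":0},
  {"x":0,"y":0,"z":0,"yaw":0},
  {"x":0,"y":0,"z":0,"yaw":0},
  {"x":0,"y":0,"z":0,"yaw":0},
  {"x":0,"y":0,"z":0,"yaw":0},
  {"x":0,"y":0,"z":0,"yaw":0},
  {"x":0,"y":0,"z":0,"yaw":0},
  {"x":0,"y":0,"z":0,"yaw":0},
  {"x":0,"y":0,"z":0,"yaw":0},
  {"x":0,"y":0,"z":0,"yaw":0},
])

```text
time: 17.7
ee_pos: [0.5329, 0.1334, 0.0908]
ee_rot: [0.975, 0.22, -0.036, -0.002]
wrist_force: [0.1, 0.4, 0.1]
gripper_width: 0.0005
```

send_rows([
  {"x":0,"y":0,"z":0,"yaw":0},
  {"x":0,"y":0,"z":0,"yaw":0},
  {"x":0,"y":0,"z":0,"yaw":0},
  {"x":0,"y":0,"z":0,"yaw":0},
  {"x":0,"y":0,"z":0,"yaw":0},
  {"x":0,"y":0,"z":0,"yaw":0},
  {"x":0,"y":0,"z":0,"yaw":0},
  {"x":0,"y":0,"z":0,"yaw":0},
  {"x":0,"y":0,"z":0,"yaw":0},
  {"x":0,"y":0,"z":0,"yaw":0},
  {"x":0,"y":0,"z":0,"yaw":0},
  {"x":0,"y":0,"z":0,"yaw":0},
])

```text
time: 18.9
ee_pos: [0.5328, 0.1334, 0.0907]
ee_rot: [0.975, 0.22, -0.036, -0.002]
wrist_force: [0.2, 0.5, 0.3]
gripper_width: 0.0002
```

send_rows([
  {"x":0,"y":0,"z":0,"yaw":0},
  {"x":0,"y":0,"z":0,"yaw":0},
  {"x":0,"y":0,"z":1,"yaw":0},
  {"x":0,"y":0,"z":2,"yaw":0},
  {"x":0,"y":0,"z":3,"yaw":0},
  {"x":0,"y":0,"z":3,"yaw":0},
  {"x":0,"y":0,"z":3,"yaw":0},
  {"x":0,"y":0,"z":3,"yaw":0},
  {"x":0,"y":0,"z":3,"yaw":0},
  {"x":0,"y":0,"z":2,"yaw":0},
  {"x":0,"y":0,"z":1,"yaw":0},
  {"x":0,"y":0,"z":0,"yaw":0},
])

```text
time: 20.1
ee_pos: [0.5303, 0.1343, 0.3149]
ee_rot: [0.975, 0.221, -0.034, -0.002]
wrist_force: [0.7, 0.0, -0.2]
gripper_width: 0.0002
```

send_rows([
  {"x":0,"y":1,"z":1,"yaw":0},
  {"x":0,"y":2,"z":1,"yaw":0},
  {"x":0,"y":2,"z":1,"yaw":0},
  {"x":0,"y":2,"z":1,"yaw":0},
  {"x":0,"y":1,"z":0,"yaw":0},
  {"x":0,"y":0,"z":0,"yaw":0},
  {"x":0,"y":0,"z":0,"yaw":0},
  {"x":0,"y":0,"z":0,"yaw":0},
])

```text
time: 20.9
ee_pos: [0.5271, 0.2174, 0.3505]
ee_rot: [0.974, 0.221, -0.04, -0.002]
wrist_force: [0.8, -0.6, 0.4]
gripper_width: 0.0001
```

```bash
python3 - <<'E'
from h import *
from scipy.spatial.transform import Rotation as Ro
P=[]
for n in("top","side"):
    d,W=cap(n); cv2.imwrite(f"pics/{n}4.png",d["pixels"])
    z=np.load(f"{n}0.npz"); df=cv2.blur(np.abs(d["pixels"].astype(float)-z["px"]).max(2),(3,3))
    for nm,r in {"top":dict(press=(185,280,330,400),jar=(130,170,250,285)),"side":dict(press=(278,372,158,290),comal=(138,168,140,225),jar=(174,220,284,324))}[n].items(): print(n,nm,"mean diff",df[r[0]:r[1],r[2]:r[3]].mean(),(df[r[0]:r[1],r[2]:r[3]]>40).sum())
o=ctrl.get_obs();g=o["ee_pos"]-ctrl.grasp_offset*Ro.from_quat(o["ee_rot"]).as_matrix()[:,2]
print(o["time"],g,o["joint_vel"].round(3))
for n,p in dict(press=(.507,-.352,.062),comal=(.463,.364,.005),blade=(.527,.133,.06),spoon=(.547,.035,.056),knob=(.541,-.071,.093),cork=(.774,-.018,.105)).items():print(n,np.linalg.norm(g-p).round(3))
E
```

```text
top press mean diff 18.100902255639095 85
top jar mean diff 11.320317460317458 0
side press mean diff 13.87151658428254 296
side comal mean diff 8.591372549019608 0
side jar mean diff 6.543055555555555 0
21.0 [0.5288207  0.21724611 0.36929497] [ 0.003 -0.003 -0.001 -0.006 -0.002 -0.     0.   ]
press 0.647
comal 0.398
blade 0.321
spoon 0.363
knob 0.399
cork 0.43
```

View pics/side4.png

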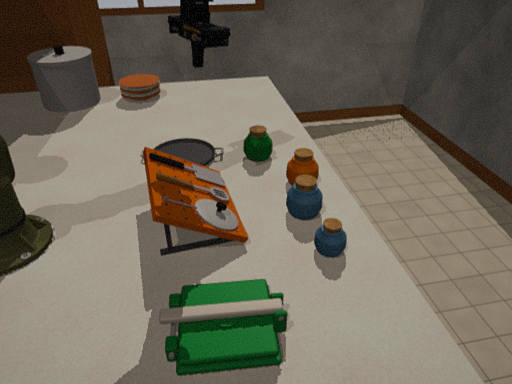

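The hand is high and still at about (197,60), and the press, comal and jar sit where they did in the first picture. The picture differences at the press look like arm shadows that have shifted. I'll hand in.

```bash
python3 -c "
from bench import ctrl
print(ctrl.hand_in())"
```

```text
the job is handed in; nothing more can be done
None
```

I pointed the closed fingers down at the press, then the comal, then the flat spatula's blade, and handed the job in at about 21 s. The hand-in gives no verdict.

| Target | TCP height above it | Horizontal offset from my estimate | Hold |
|---|---|---|---|
| Press | about 2.7 cm | about 3 mm | about 2.4 s |
| Comal | about 2.8 cm | about 2 mm | about 2.4 s |
| Spatula blade | about 3.1 cm (roughly 3 cm square to its face) | about 6 mm | about 2.4 s |

- **Contact:** The wrist force readings stayed near their noise, about 1.5 N or less, and nothing suggested a touch. Those readings are too coarse to confirm the 0.3 N contact limit.
- **Objects moved:** In the last pictures the comal and jar matched the first ones. The press region showed some pixel differences that I put down to shifted arm shadows; by eye the press had not moved. I did not re-measure any of the three positions.
- **Final distance:** By my estimates the grasp point was at least 32 cm from every marked point, and the arm was at rest.
- **Hand tilt:** The hand leaned about 4° from vertical by the end, which I left uncorrected.

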